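Free the last swing bolt of the lacquer pot

ROBOT

A 7-joint arm with a two-finger parallel gripper is mounted at the origin on the work surface. World frame = base frame: x ahead of the robot, y to its left, z up, the work surface at z = 0. Lengths are in m, angles in rad, forces in N, time in s.
With the tool pointing down it reaches from about 0.4 to 0.75 m from the base axis. Payload 19.5 kg.
Tool frame: the origin (TCP) lies on the centre line of the jaws, within the pads' length; the fingertips stand arm.tip_reach ahead of it and the grasp point (between the pads) lies 8 mm behind it (arm.tip_reach is the distance from the TCP to the fingertips, in m); z points along the fingers, y is the line along which they close (so a half turn about z gives the same grasp; the last joint's range is limited). The gripper opens to 85 mm and grips with 20 to 120 N. Pads are 22 mm wide; open, the fingers measure 114 mm over their backs; the gripper's body (76 mm by 85 mm) begins 54 mm behind the grasp point. The pads swing forward as they close: fully open they stand 13 mm farther back than shut.
Start: joints at [1.213, 0.707, -0.028, 1.485, 0.022, 0.951, -0.075], TCP at [0.179, -0.547, 0.242] pointing down, gripper open.
Joint ranges: [-2.71, 2.71], [-0.32, 2.16], [-1.57, 1.52], [0, 2.45], [-1.46, 4.6], [0, 2.02], [-2.83, 2.83]. Speed limits (rad/s): [1.89, 1.89, 2.57, 2.57, 3.01, 3.01, 3.01].

INTERFACE

Orientations are given as a 3x3 rotation matrix whose columns are the frame's x, y, z axes.
In Python, from station import arm, read_camera, calibration, boxes_of, silhouettes, mark_of gives the robot as it stands.
- The arm moves only by the shell command python3 -m creep 'ROWS' [FORCE]. ROWS is JSON, a list of rows, each an object with "travel": the shift along the tool's x, y, z in units of 0.4 m (1.0 is 0.4 m), a list of three; "yaw": the turn about the tool's z in units of 180 degrees (1.0 is 180 degrees); "fingers": the opening in per cent of the stroke, from 0 (shut) to 100 (fully open). A call has 1 to 12 rows; each row shifts and turns the commanded pose from where the row before left it, along the tool's axes as they then stand; what a row does not reach is not made up. A row lasts 1/12 s, in which the tool goes at most 41.7 mm and 7.16 degrees, less where a joint would pass 70% of its speed; a pose out of reach is approached as far as the arm can. A call with a number of a shift or a turn outside -1 to 1 is refused whole. A call with a gripper value outside its range is refused whole. The fingers move at their own pace and stop on an object; FORCE is the grip in N (left out, the last holds). Time passes only in rows, so rows that do not move let the fingers close. It gives the time, the measured TCP pose, the force, the opening and the grip force at its end, in the units of the state.
- arm.get_obs(): the state, without advancing time (a new reading comes with each control period).
- read_camera(name): name is "scene" or "side" or "wrist"; returns the picture (420x560x3 uint8, red, green, blue); there is no depth.
- calibration(name): a dict with "intrinsics" (3x3 intrinsics, pixels), "k1" (the pictures are not rectified: a ray, as slopes to the right and down, at radius r is drawn at 1 + k1 r^2 times it, then the intrinsics apply), "eye" and "attitude" of the camera in the world. Camera axes: x right, y down, z forward; pixel columns grow to the right and rows downward; lengths in m; the calibration is good to about 2 mm. A picture is of the moment at which its call begins: read the wrist's pose just before it. calibration takes no time and is no camera call; for the wrist camera it gives the pose at the moment of the call.
- arm.job_done(): hands the job in; it is judged then, once.
Trained networks look in the newest picture that a camera, given by its name, has taken for a name from the list of things; names that differ only in an ending like _2 or _b are one class to them, and where a whole thing is asked for, a point or a joint stands for the part that bears it (a point fixed in the world has none). Each returns a list of dicts, best first, with "confidence" (0 to 1); they miss things now and then, are a little off and sometimes report something else, mostly with a low value. They report only what shows in the picture. A call takes as long as a camera call.
- boxes_of(camera, thing): "bbox" ([left, top, right, bottom] in pixels, round what is visible of it).
- silhouettes(camera, thing): "pixels" (420x560 bool, what is visible of it) and "bbox" ([left, top, right, bottom] in pixels, round what is visible of it).
- mark_of(camera, thing): "pixel" ([column, row] in pixels: a listed point, or the origin of a listed thing).
The state is a dict: "t": time; "joint_positions": joint angles; "joint_vel": joint speeds; "joint_torque": joint torques, N m; "ee_pos": TCP position; "ee_rot": TCP orientation; "wrist_force": force on the tool from outside, world axes, zero at the start; "ft_torque": the same for the moment, N m; "gripper_width": finger opening in m; "grasp_force": force on a finger pad.
Only numpy, scipy, OpenCV 4.12 (cv2) and the standard library are available. Lean on these libraries where they do the work, as an engineer would, in place of code of your own. Each camera call takes 0.05 s, during which the arm holds its last target. There are 200 camera calls.

TASK

The lid of the grey lacquer pressure pot is held by one last swing bolt; the two others already hang open. Loosen its wing nut by about a quarter turn anticlockwise seen from above, then swing the bolt outward out of its slotted lug so that it hangs down beside the pot like the other two.

Things in the scene. Friction and masses are not known exactly. Their poses are not given: they have to be found in the camera images.
- pot: Grey fixed pot, 146 mm wide, aluminium lid top at 137 mm. Origin: centre of underside, z up; +x points to the closed bolt, upright in a lug slot open outward. Its hinge pin: 90 mm out, 85 mm up, along y. Lug ends 105 mm out in a 3 mm lip that holds the tight nut. Open bolts at +-120 degrees reach 195 mm out, below the lid. Vent tee and gauge on the lid's -x half, 27 mm high; rest of lid bare.
- nut_ears (a point): Brass wing nut on the closed bolt: two upright ears in one plane, 62 mm over the tips, 10 mm thick, on a 22 mm round hub. Point on the nut's axis half-way up the ears: ears from 20 mm below to 15 mm above it, hub top 18 mm below, lid top 30 mm below when tight. z along the bolt (up while closed), x along the ears, y through their thickness.
- wing_nut (a joint): Turn of the wing nut, rad: 0 tight (ears in line with the pot's x), growing anticlockwise from above, stop at 1.9. Coarse thread: the nut rises 4.5 mm per rad and clears the lip of the lug from about 1.0. Stiff (0.16 N m): stays where left.
- swing_bolt (a joint): Swing of the closed eyebolt about its hinge pin, rad: 0 upright in the slot, growing outward, stop at 2.0 (hanging out and down). It cannot swing while the nut is tight. Once it leans out by about 0.4 it falls slowly to the stop by its own weight.

How it is judged:
By the outcome, as a careful person would: the job done as asked, in the order asked, and still so for the second after the job is handed in, with the robot touching nothing.
It also fails if it takes over 40 s, if anything falls off the work surface, if the arm or the gripper's body presses on something with over 40 N, if the wrist force passes 120 N, or if a joint passes its speed limit or range.

## Working session

There is one attempt and no reset: what is moved stays moved. The work goes in short steps, Python scripts to look and compute and a shell command to move; the robot and the scene stay as the last step left them, time stands still between calls to the robot, and variables do not carry over. Pictures are saved under pics/ and viewed, at most 10 in all, crops included, and the job is handed in when it is done.

```bash
mkdir -p pics; ls; cat > h.py <<'E'
import numpy as np, cv2
from station import arm, read_camera, calibration, boxes_of, silhouettes, mark_of
def ray(cam,px,c=None):
    c=c or calibration(cam); K=np.array(c["intrinsics"]); 
    d=cv2.undistortPoints(np.array([[px]],float),K,np.array([c["k1"],0,0,0,0.]))[0,0]
    r=np.array(c["attitude"])@np.array([d[0],d[1],1]); return np.array(c["eye"]),r/np.linalg.norm(r)
def proj(cam,p,c=None):
    c=c or calibration(cam); q=np.array(c["attitude"]).T@(np.array(p)-c["eye"]); s=q[:2]/q[2]; s=s*(1+c["k1"]*(s@s))
    K=np.array(c["intrinsics"]); return K[:2,:2]@s+K[:2,2]
def tri(rs):
    A=np.zeros((3,3));b=np.zeros(3)
    for o,d in rs:
        M=np.eye(3)-np.outer(d,d);A+=M;b+=M@o
    p=np.linalg.solve(A,b); return p,[np.linalg.norm(np.cross(p-o,d)) for o,d in rs]
def atz(o,d,z): return o+d*(z-o[2])/d[2]
E
python3 - <<'E'
from h import *
ims=[]
for c in ["scene","side"]:
    im=read_camera(c); ims.append(im)
    print(c,calibration(c)["eye"])
    for t in ["nut_ears","pot"]:
        print(t,[(np.round(m["pixel"],1),round(m["confidence"],2)) for m in mark_of(c,t)][:3],[(np.round(m["bbox"]),round(m["confidence"],2)) for m in boxes_of(c,t)][:3])
    cv2.imwrite(f"pics/{c}.png",im[:,:,::-1])
o=arm.get_obs();print(o["t"],o["ee_pos"],o["ee_rot"],arm.tip_reach,o["gripper_width"])
E
```

```text
pics
scene [0.74924605 0.33133789 0.67944153]
nut_ears [(array([226.9, 200.4]), 0.91)] [(array([201., 191., 255., 219.]), 0.62)]
pot [(array([293.2, 273. ]), 0.93)] [(array([201., 166., 380., 385.]), 0.76)]
side [0.29229526 0.41498263 0.58281641]
nut_ears [(array([234.7, 145. ]), 0.88)] [(array([227., 129., 239., 170.]), 0.62)]
pot [(array([254.6, 277.2]), 0.61)] [(array([134., 129., 390., 340.]), 0.74), (array([227., 127., 242., 166.]), 0.22)]
0.5 [ 0.17854361 -0.54652112  0.2422449 ] [[ 9.50554311e-01  3.10558352e-01 -1.12066058e-04]
 [ 3.10558368e-01 -9.50554297e-01  1.69859063e-04]
 [-5.37737223e-05 -1.96263316e-04 -9.99999979e-01]] 0.011 0.08539127120962506
```

View pics/scene.png

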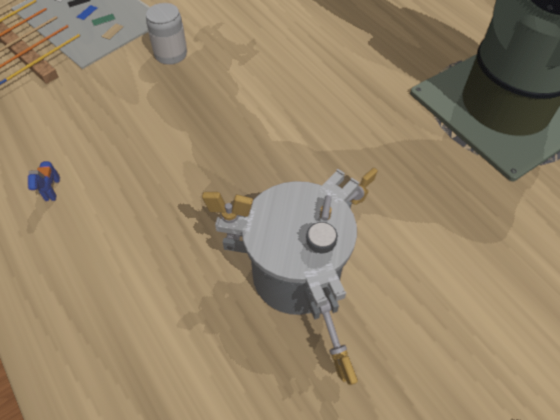

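View pics/side.png

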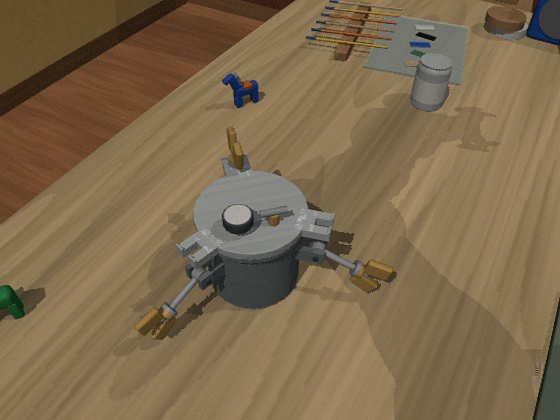

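The scene view shows the closed wing nut upright at about (227,205), to the left of the lid. The side view has it at (235,145), behind the lid. The two open bolts hang at (345,365) and (370,180) in the scene view.

```bash
python3 - <<'E'
from h import *
n,e=tri([ray("scene",[226.9,200.4]),ray("side",[234.7,145])]);p,e2=tri([ray("scene",[293.2,273]),ray("side",[254.6,277.2])])
print(n,e,p,e2)
d=n[:2]-p[:2];a=np.arctan2(d[1],d[0]);print(np.linalg.norm(d),np.degrees(a))
u=np.array([np.cos(a),np.sin(a),0])
for r in (-.031,.031):
  for h in (-.02,.015):
    q=n+u*r+[0,0,h]; print(r,h,proj("scene",q),proj("side",q))
o=arm.get_obs();R=o["ee_rot"];print("toolx deg",np.degrees(np.arctan2(R[1,0],R[0,0])),"tool shift", R.T@(n-o["ee_pos"])/0.4)
E
```

```text
[6.01351924e-01 1.14098858e-04 1.66416072e-01] [np.float64(0.00018596525049488112), np.float64(0.00018596525049481544)] [ 0.5360422   0.05942145 -0.01456858] [np.float64(0.00334433350636428), np.float64(0.0033443335063642224)]
0.08821973851389919 -42.24239403592398
-0.031 -0.02 [252.28913944 212.18632106] [241.04609053 170.81710367]
-0.031 0.015 [251.0740517  196.14949896] [239.68138314 150.55147409]
0.031 -0.02 [204.304209   206.38462423] [230.2459894  142.93706186]
0.031 0.015 [200.83678233 190.21802986] [228.58499942 122.94899825]
toolx deg 18.092883562126207 tool shift [ 1.4291712  -0.9707123   0.18968575]
```

```bash
python3 -m creep '[{"travel":[0.0714,-0.0485,0],"yaw":0,"fingers":100},{"travel":[0.0714,-0.0485,0],"yaw":0,"fingers":100},{"travel":[0.0714,-0.0485,0],"yaw":0,"fingers":100},{"travel":[0.0714,-0.0485,0],"yaw":0,"fingers":100},{"travel":[0.0714,-0.0485,0],"yaw":0,"fingers":100},{"travel":[0.0714,-0.0485,0],"yaw":0,"fingers":100},{"travel":[0.0714,-0.0485,0],"yaw":0,"fingers":100},{"travel":[0.0714,-0.0485,0],"yaw":0,"fingers":100},{"travel":[0.0714,-0.0485,0],"yaw":0,"fingers":100},{"travel":[0.0714,-0.0485,0],"yaw":0,"fingers":100},{"travel":[0.0714,-0.0485,0],"yaw":0,"fingers":100},{"travel":[0.0714,-0.0485,0],"yaw":0,"fingers":100}]'
python3 -m creep '[{"travel":[0.0714,-0.0485,0],"yaw":0,"fingers":100},{"travel":[0.0714,-0.0485,0],"yaw":0,"fingers":100},{"travel":[0.0714,-0.0485,0],"yaw":0,"fingers":100},{"travel":[0.0714,-0.0485,0],"yaw":0,"fingers":100},{"travel":[0.0714,-0.0485,0],"yaw":0,"fingers":100},{"travel":[0.0714,-0.0485,0],"yaw":0,"fingers":100},{"travel":[0,0,0],"yaw":0.037,"fingers":100},{"travel":[0,0,0],"yaw":0.037,"fingers":100},{"travel":[0,0,0],"yaw":0.037,"fingers":100},{"travel":[0,0,0],"yaw":0.037,"fingers":100},{"travel":[0,0,0],"yaw":0.037,"fingers":100},{"travel":[0,0,0],"yaw":0.037,"fingers":100}]'
python3 -m creep '[{"travel":[0,0,0],"yaw":0.037,"fingers":100},{"travel":[0,0,0],"yaw":0.037,"fingers":100},{"travel":[0,0,0],"yaw":0.037,"fingers":100},{"travel":[0,0,0],"yaw":0,"fingers":100},{"travel":[0,0,0],"yaw":0,"fingers":100}]'
python3 - <<'E'
from h import *
o=arm.get_obs();c=calibration("wrist");im=read_camera("wrist");cv2.imwrite("pics/w1.png",im[:,:,::-1])
m=mark_of("wrist","nut_ears");print(m,boxes_of("wrist","nut_ears"))
R=o["ee_rot"];print(o["t"],o["ee_pos"],np.degrees(np.arctan2(R[1,0],R[0,0])),o["joint_positions"])
n=np.array([.60135,.0001,.1664]);print("exp",proj("wrist",n,c))
if m:print("from wrist",atz(*ray("wrist",m[0]["pixel"],c),.167))
mp=mark_of("wrist","pot");print(mp and atz(*ray("wrist",mp[0]["pixel"],c),0))
print(R.T@(n-o["ee_pos"])/.4)
E
```

```text
t: 1.5
ee_pos: [0.4329, -0.2173, 0.2424]
ee_rot: [[0.951, 0.311, 0.0], [0.311, -0.951, -0.0], [0.0, 0.0, -1.0]]
wrist_force: [-0.1, -0.4, 0.2]
gripper_width: 0.0858
grasp_force: 0.0
t: 2.5
ee_pos: [0.5588, -0.0549, 0.2423]
ee_rot: [[0.926, -0.378, 0.0], [-0.378, -0.926, 0.0], [0.0, -0.0, -1.0]]
wrist_force: [-0.3, 0.4, -0.6]
gripper_width: 0.0856
grasp_force: 0.0
t: 2.92
ee_pos: [0.5588, -0.0548, 0.2422]
ee_rot: [[0.747, -0.664, -0.0], [-0.664, -0.747, -0.0], [-0.0, 0.0, -1.0]]
wrist_force: [0.6, 0.2, -0.3]
gripper_width: 0.0853
grasp_force: 0.0
[{'pixel': [186.4, 235.1], 'confidence': 0.59}] [{'bbox': [173.3, 195.0, 208.9, 269.9], 'confidence': 0.81}]
2.9167 [ 0.55879232 -0.05478003  0.24224254] -41.62728283883791 [-0.15704214  0.71882712  0.39384835  1.54282629 -0.31721866  0.94385312
 -1.96094119]
exp [188.87827277 232.64261441]
from wrist [0.60129012 0.00268327 0.167     ]
[0.53451691 0.06389141 0.        ]
[-0.01159289 -0.1732644   0.18957639]
```

View pics/w1.png

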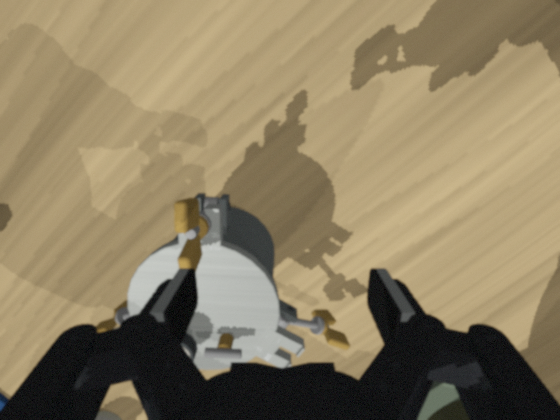

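The wrist view shows the nut's ears as one plate at about (187,235), which agrees with the triangulation to 3 mm. I move over it, go down and close gently.

```bash
python3 -m creep '[{"travel":[-0.0045,-0.0585,0],"yaw":0.005,"fingers":100},{"travel":[-0.0045,-0.0585,0],"yaw":0,"fingers":100},{"travel":[-0.0045,-0.0585,0],"yaw":0,"fingers":100},{"travel":[0,0,0],"yaw":0,"fingers":100},{"travel":[0,0,0.065],"yaw":0,"fingers":80},{"travel":[0,0,0.065],"yaw":0,"fingers":60},{"travel":[0,0,0.063],"yaw":0,"fingers":45},{"travel":[0,0,0],"yaw":0,"fingers":40},{"travel":[0,0,0],"yaw":0,"fingers":40},{"travel":[0,0,0],"yaw":0,"fingers":40}]' 40
python3 - <<'E'
from h import *
im=read_camera("scene");cv2.imwrite("pics/s2.png",cv2.resize(im[130:300,130:350,::-1],None,fx=3,fy=3))
o=arm.get_obs();print(o["ee_pos"],o["joint_positions"])
E
```

```text
t: 3.95
ee_pos: [0.6027, 0.0002, 0.1666]
ee_rot: [[0.735, -0.678, 0.002], [-0.678, -0.735, -0.0], [0.001, -0.001, -1.0]]
wrist_force: [-0.9, 0.1, 0.6]
gripper_width: 0.0344
grasp_force: 0.0
[6.02820800e-01 2.55620883e-04 1.66798769e-01] [-0.22612206  0.87180603  0.36962021  1.48026819 -0.37446708  0.85762431
 -2.0472643 ]
```

View pics/s2.png

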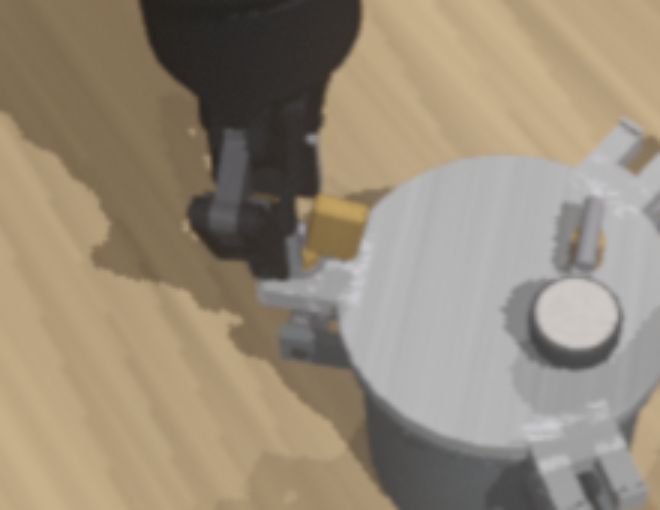

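The crop shows the fingers straddling the nut with the inner ear at about (340,225), and the outer ear is hidden behind a finger. The jaws are in line with the ears, so I close.

```bash
python3 -m creep '[{"travel":[-0.004,0,0.004],"yaw":0,"fingers":40},{"travel":[0,0,0],"yaw":0,"fingers":20},{"travel":[0,0,0],"yaw":0,"fingers":0},{"travel":[0,0,0],"yaw":0,"fingers":0},{"travel":[0,0,0],"yaw":0,"fingers":0},{"travel":[0,0,0],"yaw":0,"fingers":0},{"travel":[0,0,0],"yaw":0,"fingers":0},{"travel":[0,0,0],"yaw":0,"fingers":0}]' 50
```

```text
t: 4.67
ee_pos: [0.6015, 0.0019, 0.1641]
ee_rot: [[0.734, -0.679, 0.001], [-0.679, -0.734, 0.001], [0.001, -0.001, -1.0]]
wrist_force: [2.4, 1.7, 7.2]
gripper_width: 0.0089
grasp_force: 49.5
```

```bash
python3 -m creep '[{"travel":[0,0,-0.0012],"yaw":-0.0333,"fingers":0},{"travel":[0,0,-0.0012],"yaw":-0.0333,"fingers":0},{"travel":[0,0,-0.0012],"yaw":-0.0333,"fingers":0},{"travel":[0,0,-0.0012],"yaw":-0.0333,"fingers":0},{"travel":[0,0,-0.0012],"yaw":-0.0333,"fingers":0}]' 50
```

```text
t: 5.08
ee_pos: [0.6018, 0.0025, 0.1665]
ee_rot: [[0.976, -0.216, 0.002], [-0.216, -0.976, 0.001], [0.002, -0.002, -1.0]]
wrist_force: [3.3, 6.0, 3.8]
gripper_width: 0.0087
grasp_force: 49.4
```

```bash
python3 -m creep '[{"travel":[0,0,-0.0012],"yaw":-0.0333,"fingers":0},{"travel":[0,0,-0.0012],"yaw":-0.0333,"fingers":0},{"travel":[0,0,-0.0012],"yaw":-0.0333,"fingers":0},{"travel":[0,0,-0.0012],"yaw":-0.0333,"fingers":0},{"travel":[0,0,-0.0012],"yaw":-0.0333,"fingers":0},{"travel":[0,0,-0.0012],"yaw":-0.0333,"fingers":0},{"travel":[0,0,-0.0012],"yaw":-0.0333,"fingers":0},{"travel":[0,0,-0.0012],"yaw":-0.0333,"fingers":0},{"travel":[0,0,-0.0012],"yaw":-0.0333,"fingers":0},{"travel":[0,0,-0.0012],"yaw":-0.0333,"fingers":0},{"travel":[0,0,0],"yaw":0,"fingers":0}]' 50
```

```text
t: 6.0
ee_pos: [0.6018, 0.0032, 0.1713]
ee_rot: [[0.674, 0.739, 0.002], [0.739, -0.674, 0.003], [0.004, -0.0, -1.0]]
wrist_force: [5.1, 9.3, 4.8]
gripper_width: 0.0091
grasp_force: 49.5
```

The nut has turned 90° and the grip held. Next I release, lift, shut the fingers and come down inboard of the nut. Tool +y is now outward.

```bash
python3 -m creep '[{"travel":[0,0,0],"yaw":0,"fingers":40},{"travel":[0,0,0],"yaw":0,"fingers":40},{"travel":[0,0,0],"yaw":0,"fingers":40},{"travel":[0,0,-0.045],"yaw":0,"fingers":40},{"travel":[0,0,-0.05],"yaw":0,"fingers":30},{"travel":[0,0,-0.03],"yaw":0,"fingers":0},{"travel":[0,-0.05,0],"yaw":0,"fingers":0},{"travel":[0,-0.05,0],"yaw":0,"fingers":0},{"travel":[0,0,0],"yaw":0,"fingers":0},{"travel":[0,0,0],"yaw":0,"fingers":0}]' 50
python3 - <<'E'
from h import *
im=read_camera("scene");cv2.imwrite("pics/s3.png",cv2.resize(im[130:300,130:350,::-1],None,fx=3,fy=3))
a=mark_of("scene","nut_ears");read_camera("side");b=mark_of("side","nut_ears");print(a,b)
n=tri([ray("scene",a[0]["pixel"]),ray("side",b[0]["pixel"])]);o=arm.get_obs();print(n,o["ee_pos"],o["ee_rot"].T@(n[0]-o["ee_pos"])/.4,o["gripper_width"])
E
```

```text
t: 6.83
ee_pos: [0.5714, 0.0291, 0.221]
ee_rot: [[0.679, 0.734, -0.0], [0.734, -0.679, -0.0], [-0.0, 0.0, -1.0]]
wrist_force: [0.3, -0.9, 0.9]
gripper_width: -0.0001
grasp_force: 0.0
[{'pixel': [225.6, 196.0], 'confidence': 0.97}] [{'pixel': [235.7, 141.6], 'confidence': 0.84}]
(array([ 0.60089138, -0.00276298,  0.1710647 ]), [np.float64(0.0004144591428618823), np.float64(0.0004144591428620177)]) [0.57198275 0.02809453 0.2205357 ] [-0.00729883  0.10543793  0.12369332] -1.9430557529225588e-05
```

View pics/s3.png

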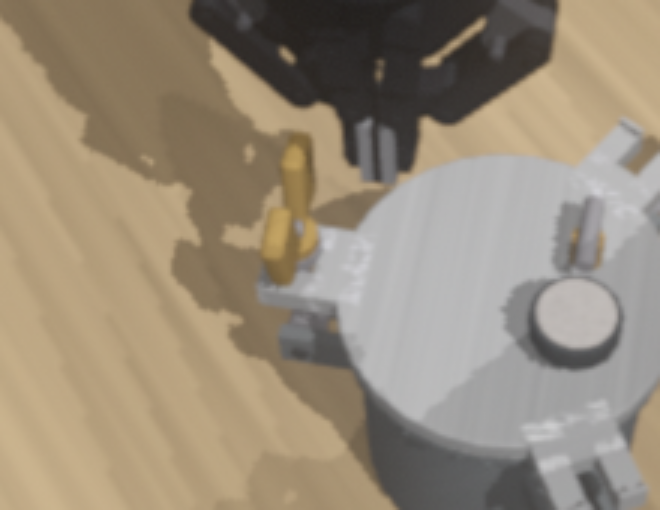

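The crop shows the ears now tangential, from (295,165) to (280,245), so the nut has turned a quarter. The shut fingers stand inboard above the lid. I go down and push outward.

```bash
python3 -m creep '[{"travel":[-0.007,0,0.065],"yaw":0,"fingers":0},{"travel":[0,0,0.065],"yaw":0,"fingers":0},{"travel":[0,0,0],"yaw":0,"fingers":0},{"travel":[0,0.025,0],"yaw":0,"fingers":0},{"travel":[0,0.02,0],"yaw":0,"fingers":0},{"travel":[0,0.015,0],"yaw":0,"fingers":0},{"travel":[0,0.015,0],"yaw":0,"fingers":0},{"travel":[0,0.015,0],"yaw":0,"fingers":0},{"travel":[0,0.015,0],"yaw":0,"fingers":0}]'
```

```text
t: 7.78
ee_pos: [0.601, -0.0022, 0.169]
ee_rot: [[0.68, 0.733, 0.0], [0.733, -0.68, 0.0], [0.0, 0.0, -1.0]]
wrist_force: [-0.9, 0.2, -0.0]
gripper_width: 0.0002
grasp_force: 0.1
```

```bash
python3 -m creep '[{"travel":[0,0.02,0],"yaw":0,"fingers":0},{"travel":[0,0.02,0],"yaw":0,"fingers":0},{"travel":[0,0.02,0],"yaw":0,"fingers":0},{"travel":[0,0.02,0],"yaw":0,"fingers":0},{"travel":[0,0.015,0],"yaw":0,"fingers":0},{"travel":[0,0,0],"yaw":0,"fingers":0},{"travel":[0,0,-0.09],"yaw":0,"fingers":0},{"travel":[0,0,-0.09],"yaw":0,"fingers":0},{"travel":[0,-0.09,-0.05],"yaw":0,"fingers":0},{"travel":[0,-0.09,0],"yaw":0,"fingers":0},{"travel":[0,-0.09,0],"yaw":0,"fingers":0},{"travel":[0,0,0],"yaw":0,"fingers":0}]'
python3 - <<'E'
from h import *
im=read_camera("scene");cv2.imwrite("pics/s4.png",im[:,:,::-1])
E
```

```text
t: 8.78
ee_pos: [0.5453, 0.0507, 0.2616]
ee_rot: [[0.676, 0.737, -0.001], [0.737, -0.676, 0.003], [0.001, -0.003, -1.0]]
wrist_force: [0.3, 0.9, 0.3]
gripper_width: -0.0003
grasp_force: 0.0
```

View pics/s4.png

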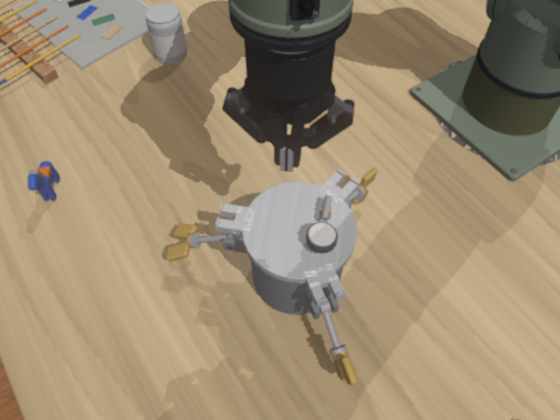

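The bolt is out of the slot with its nut at about (180,242), but it may still be falling. I wait a moment and check that it has settled.

```bash
for i in 1 2; do python3 -m creep '[{"travel":[0,0,0],"yaw":0,"fingers":0},{"travel":[0,0,0],"yaw":0,"fingers":0},{"travel":[0,0,0],"yaw":0,"fingers":0},{"travel":[0,0,0],"yaw":0,"fingers":0},{"travel":[0,0,0],"yaw":0,"fingers":0},{"travel":[0,0,0],"yaw":0,"fingers":0},{"travel":[0,0,0],"yaw":0,"fingers":0},{"travel":[0,0,0],"yaw":0,"fingers":0},{"travel":[0,0,0],"yaw":0,"fingers":0},{"travel":[0,0,0],"yaw":0,"fingers":0},{"travel":[0,0,0],"yaw":0,"fingers":0},{"travel":[0,0,0],"yaw":0,"fingers":0}]' | head -1
python3 - <<'E'
from h import *
im=read_camera("scene")
a=mark_of("scene","nut_ears");b0=read_camera("side");b=mark_of("side","nut_ears");print(a[:3],b[:3])
cv2.imwrite("pics/s5.png",im[:,:,::-1])
E
done
```

```text
t: 9.83
[{'pixel': [178.5, 241.1], 'confidence': 0.8}] [{'pixel': [231.2, 175.0], 'confidence': 0.47}]
t: 11.03
[{'pixel': [178.4, 239.7], 'confidence': 0.65}] [{'pixel': [231.7, 175.2], 'confidence': 0.56}]
```

View pics/s5.png

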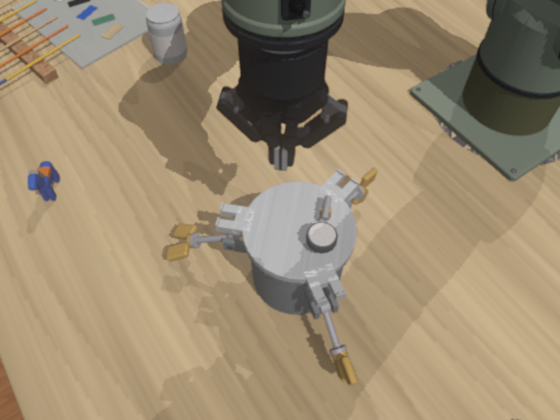

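The bolt is settled at (178,240), with its nut well outboard and low. I check its angle once and hand in.

```bash
python3 - <<'E'
from h import *
n,e=tri([ray("scene",[178.4,240.]),ray("side",[231.5,175.1])]);r=np.linalg.norm(n[:2]-[.5355,.0615]);s=np.arctan2(r-.09,n[2]-.085);print(n,e,s)
if s>1.85: print(arm.job_done())
E
```

```text
[ 0.65956972 -0.06337582  0.03461691] [np.float64(0.00025932825122064815), np.float64(0.00025932825122069986)] 2.1005841095881266
the job is handed in; nothing more can be done
None
```

I loosened the wing nut by a quarter turn (about 90° anticlockwise), and the bolt now hangs outward at its stop beside the pot like the other two. The arm is clear, and I handed the job in at about 11 s.

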